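# Shut and bolt the sample chest

## Robot

A 6-joint arm with a two-finger parallel gripper is mounted at the origin on the work surface. World frame = base frame: x ahead of the robot, y to its left, z up, the work surface at z = 0. Lengths are in m, angles in rad, forces in N, time in s.
With the tool pointing down it reaches from about 0.25 to 0.775 m from the base axis. Payload 4 kg.
Tool frame: the origin (TCP) lies at the very end of the fingers, on their centre line; the grasp point (between the pads) lies 19 mm behind it; z points along the fingers, y is the line along which they close (so a half turn about z gives the same grasp; the last joint's range is limited). The gripper opens to 94 mm and grips with 3 to 60 N. Pads are 16 mm wide; open, the fingers measure 119 mm over their backs; the gripper's body (75 mm by 177 mm) begins 78 mm behind the grasp point.
Start: joints at [1.019, 0.087, 1.371, -0, 1.684, -0.103], TCP at [0.239, 0.496, 0.206] pointing down, gripper open.
Joint ranges: [-3.1, 3.1], [-0.76, 2.03], [0.27, 2.55], [-1.08, 4.22], [0.17, 2.65], [-2.57, 2.57]. Speed limits (rad/s): [2.79, 2.79, 3.14, 3.14, 3.14, 3.14].

## Interface

Orientations are given as [roll, pitch, yaw] about the fixed x, y, z axes, in that order (R = Rz(yaw) Ry(pitch) Rx(roll)).
In Python, from bench import robot gives the robot as it stands. The module is installed in compiled form; this text tells all that it offers.
- The arm moves only by the tool move_arm, never from a script. Its argument "deltas" is one flat list of numbers, 7 for each row, row after row: the turn, a rotation vector about the tool's x, y, z in rad, then the shift along the tool's x, y, z in cm, then the closure, from -1 (fully open) to 1 (shut). A call has 1 to 8 rows; each row is the pose to reach, as a shift and turn from the pose commanded when the call began, along the tool's axes at that moment; what a row does not reach only later rows make up. A row lasts 1/10 s, in which the tool goes at most 50 mm and 8.59 degrees, less where a joint would pass 70% of its speed; a pose out of reach is approached as far as the arm can. A call with a gripper value outside its range is refused whole. The fingers move at their own pace and stop on an object; the grip force is fixed at half the most. Time passes only in rows, so rows that repeat a pose let the fingers close. It gives the time, the measured TCP pose, the force, the opening and the grip force at its end, in the units of the state.
- robot.get_obs(): the state, without advancing time (a new reading comes with each control period).
- robot.snapshot(name): name is "scene" or "top" or "wrist"; returns a dict with "image" (480x640x3 uint8, red, green, blue), "depth" (480x640 float32, m along the optical axis (not along the pixel's ray), 0 where there is no reading), "fov_y" (degrees; the focal length in pixels is half the picture's height over the tangent of half this angle, whatever the lens; pixels are square), "cx", "cy" (the principal point, pixels), "D" ([k1, k2, p1, p2, k3] as OpenCV has them; the pictures are not rectified), "origin" and "orientation" of the camera in the world; the wrist camera has in their place "T_tool_cam" (4x4, takes a point from camera to tool coordinates, whose origin is the TCP and whose axes are the flange's). Camera axes: x right, y up, looking along -z (the intrinsics and any distortion apply to the point x, -y, -z); pixel columns grow to the right and rows downward; lengths in m; the calibration is good to about 2 mm. A picture is of the moment at which its call begins: read the wrist's pose just before it.
- robot.close_job(): hands the job in; it is judged then, once.
The state is a dict: "time": time; "joint_positions": joint angles; "qvel": joint speeds; "joint_torque": joint torques, N m; "tool_pos": TCP position; "ee_rot": TCP orientation; "wrist_force": force on the tool from outside, world axes, zero at the start; "wrist_torque": the same for the moment, N m; "width": finger opening in m; "finger_force": force on a finger pad.
Only numpy, scipy, OpenCV 4.12 (cv2) and the standard library are available. Lean on these libraries where they do the work, as an engineer would, in place of code of your own. Each camera call takes 0.05 s, during which the arm holds its last target. There are 200 camera calls.

## Task

Shut the lid of the steel sample chest, then slide the bolt on its front deck across into the keeper on the lid until it is fully home, right up against the stop inside. Feel for the stop and do not ram it, leave the lid down, and leave the other things on the bench and the vial on the deck undisturbed.

Things in the scene. Friction and masses are not known exactly. Their poses are not given: they have to be found in the camera images.
- chest: Fixed steel sample chest, 315 long (x), 240 wide (y), 120 high. Origin on its underside below the keeper's mouth; x points away from the robot along the bolt's travel. Front deck (top z = 120) spans x -130 to -8, the lidded well x -8 to 185. On the deck along y = 0 a dark channel 34 wide, x -129 to -10, top at z = 150.5; the bolt's knob stands up through its slot.
- lid (a joint): Lid angle, rad: 0 shut, grows as the front edge rises. Steel lid 193 x 236 x 12, hinged along y at the far side, chest x = 187, z = 120 (level with its underside). The stiff hinge holds it at any angle; 1 to 8 N down near the front edge moves it. Over about 0.02 up, the bolt cannot enter. Shut, its top is at z = 132. A black knob 32 across, 24 high, stands on it at x = 115.
- lid_pad (a point): Clear spot on the lid's upper face for pressing it down: 157 mm from the hinge line, 60 mm left (+y) of the middle. Turns with the lid: z is the lid's outward normal, x points from the front edge to the hinge.
- keeper_mouth (a point): Centre of the mouth of the keeper on the lid's front edge, 187 mm from the hinge line, 21 above the lid's underside; x points in. Opening 26 wide, 0 to 19 above the lid's face; roof top 24 above it; 54 deep. Inside, hidden under the roof, a rigid stop (keeper_stop) ends the bolt's travel, 12 to 38 mm behind the mouth, different each time: only felt, by the push rising steeply.
- bolt: Loose flat steel bolt captive in the channel: 100 long, 20 wide, 10 high, round-nosed, about 0.2 kg. Origin on its underside at the tip; x points towards the keeper, the body runs to x = -100. Slides along x only, with about 1 mm play; dry sliding friction, under 4 N; it stays where left.
- bolt_tip (a point): Foremost point of the bolt's nose, 5 mm above the bolt's underside. It starts 8 to 26 mm short of the keeper's mouth.
- bolt_knob (a point): Centre of the top of the bolt's upright steel knob: a cylinder 18 across, 70 mm behind the tip, its top 49 above the bolt's underside (chest z = 185), the grippable part 32 high. Push it from behind or pinch it from above.
- vial: Bystander: amber glass jar 26 across, 50 high, standing on the chest's deck left (+y) of the channel. Origin: centre of its underside.
- reagent: Bystander: amber bottle 64 across, 170 high, on the bench. Origin: centre of its underside.
- wash: Bystander: white bottle 66 across, 190 high, on the bench. Origin: centre of its underside.
- saline: Bystander: white bottle 56 across, 140 high, on the bench. Origin: centre of its underside.
- beaker: Bystander: open glass beaker 70 across, 90 high, on the bench. Origin: centre of its underside.
- carton: Bystander: white carton 90 x 140 x 50, flat on the bench. Origin: centre of its underside.
- spatula: Bystander: steel spatula lying on the bench. Origin: centre of its underside.
There are look-alikes about, which are no part of the job. What is meant by the bolt is not black or brown, and is the larger of those in its own colour.

How it is judged:
By the outcome, as a careful person would: the job done as asked, in the order asked, and still so for the second after the job is handed in, with the robot touching nothing.
It also fails if it takes over 45 s, if anything falls off the work surface, if the arm or the gripper's body presses on something with over 40 N, if the wrist force passes 120 N, or if a joint passes its speed limit or range.

## Working session

There is one attempt and no reset: what is moved stays moved. The work goes in short steps, Python scripts to look and compute and a tool call to move; the robot and the scene stay as the last step left them, time stands still between calls to the robot, and variables do not carry over. Pictures are saved under pics/ and viewed, at most 10 in all, crops included, and the job is handed in when it is done.

Besides the shell and the picture viewer there is one more tool, called after "Emit:" as name(argument=value, ...), one argument or row to a line, values as JSON. move_arm: Moves the arm, as the interface text tells. Its arguments: {"type":"object","properties":{"deltas":{"type":"array","items":{"type":"number"}}},"required":["deltas"]}

```bash
mkdir -p pics; cat > h.py <<'E'
import numpy as np, cv2, pickle
from scipy.spatial.transform import Rotation as R
from bench import robot
def snap(n):
    o=robot.get_obs(); s=robot.snapshot(n); s['obs']=o
    if n=='wrist':
        T=np.eye(4);T[:3,:3]=rot(o['ee_rot']);T[:3,3]=o['tool_pos'];s['T']=T@np.array(s['T_tool_cam'])
    else:
        T=np.eye(4);T[:3,:3]=rot(s['orientation']);T[:3,3]=s['origin'];s['T']=T
    return s
def rot(o):
    o=np.array(o,float)
    return o if o.shape==(3,3) else (R.from_euler('xyz',o).as_matrix() if o.size==3 else R.from_quat(o).as_matrix())
def K(s):
    f=240/np.tan(np.radians(s['fov_y'])/2); return np.array([[f,0,s['cx']],[0,f,s['cy']],[0,0,1.]])
def rays(s,uv):
    p=cv2.undistortPoints(np.array(uv,float).reshape(-1,1,2),K(s),np.array(s['D'],float)).reshape(-1,2)
    d=np.c_[p[:,0],-p[:,1],-np.ones(len(p))]
    return s['T'][:3,3], d@s['T'][:3,:3].T
def onz(s,uv,z):
    o,d=rays(s,uv); return o+d*((z-o[2])/d[:,2])[:,None]
def bydepth(s,uv):
    o,d=rays(s,uv); uv=np.array(uv).reshape(-1,2).astype(int)
    return o+d*s['depth'][uv[:,1],uv[:,0]][:,None]
def cross(s1,uv1,s2,uv2):
    o1,d1=rays(s1,uv1);o2,d2=rays(s2,uv2);d1=d1[0];d2=d2[0]
    t=np.linalg.lstsq(np.c_[d1,-d2],o2-o1,rcond=None)[0]
    a=o1+t[0]*d1;b=o2+t[1]*d2; return (a+b)/2,np.linalg.norm(a-b)
def save(s,n): cv2.imwrite('pics/'+n,cv2.cvtColor(s['image'],cv2.COLOR_RGB2BGR))
E
python3 - <<'E'
from h import *
for n in('scene','top','wrist'):
    s=snap(n);pickle.dump(s,open(n+'.pkl','wb'));save(s,n+'0.png');print(n,s['fov_y'],s['cx'],s['cy'],s['D'],s['T'][:3,3])
print(robot.get_obs())
E
```

```text
scene 45.56766591203932 329.0661731729756 244.6213347444066 [-0.14473591  0.          0.          0.          0.        ] [1.04507551 0.38548352 1.16844339]
top 49.28038819392008 318.590686746497 243.6848766847631 [-0.12847116  0.          0.          0.          0.        ] [0.32906599 0.0073443  1.34921108]
wrist 60.21729233996973 316.9419658687801 238.10967465011498 [-0.06479187  0.          0.          0.          0.        ] [0.16675432 0.53070421 0.38363473]
{'time': 0.15, 'joint_positions': array([ 1.01889755e+00,  8.77871873e-02,  1.37189830e+00, -4.54748730e-05,
        1.68358894e+00, -1.03119498e-01]), 'qvel': array([ 5.47615029e-04, -1.10701347e-03, -4.03712764e-03,  7.99594592e-04,
       -7.18065795e-05,  4.63297093e-04]), 'joint_torque': array([ 1.69817860e-03, -3.40639400e+01, -3.02795434e+01,  7.19374954e-02,
        3.04407638e-02, -1.42459285e-04]), 'tool_pos': array([0.23843346, 0.49516503, 0.20457644]), 'ee_rot': array([-3.13991516e+00, -1.28162635e-04,  2.69280818e+00]), 'wrist_force': array([ 0.03719056,  0.29095937, -0.04607279]), 'wrist_torque': array([ 0.02671708,  0.03420885, -0.00111815]), 'finger_force': 0.0, 'width': 0.09409330387498689}
```

View pics/scene0.png

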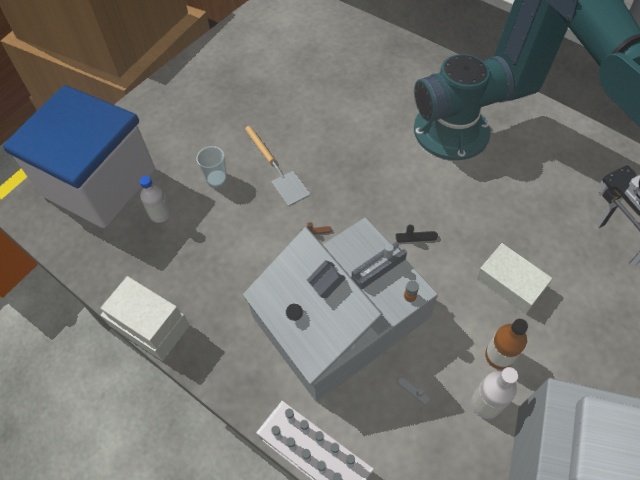

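View pics/top0.png

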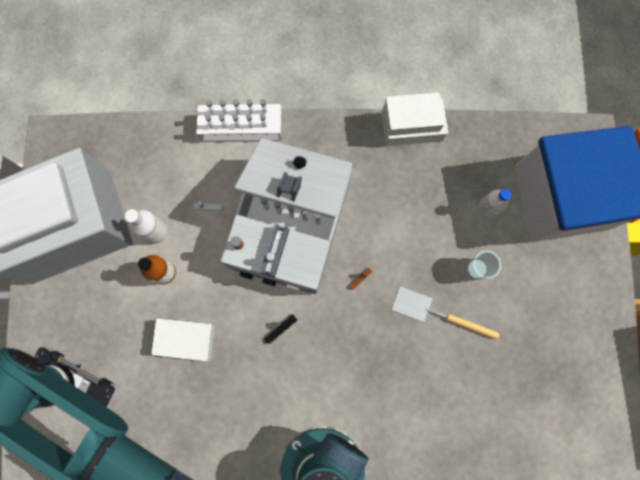

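The scene view shows the chest in the middle with its lid open and the keeper at (325,280). The channel and bolt are around (380,262), and the vial is at (411,291). In the top view the channel is at (275,248), the vial at (236,243) and the lid knob at (299,162).

Bolt candidates in the top view: steel in the channel (275,248), small steel loose (208,206), black (280,328) and brown (360,278). The steel one in the channel fits, because it is the larger of the two grey ones. I'll confirm that in a crop.

```bash
python3 - <<'E'
from h import *
t=pickle.load(open('top.pkl','rb'));s=pickle.load(open('scene.pkl','rb'))
a=cv2.resize(t['image'][130:300,190:370],None,fx=2.2*1.0,fy=2.2,interpolation=cv2.INTER_CUBIC)
b=cv2.resize(s['image'][210:330,335:445],None,fx=3.1,fy=3.1,interpolation=cv2.INTER_CUBIC)
h=max(a.shape[0],b.shape[0]);c=np.zeros((h,a.shape[1]+b.shape[1],3),np.uint8);c[:a.shape[0],:a.shape[1]]=a;c[:b.shape[0],a.shape[1]:]=b
cv2.imwrite('pics/crop1.png',c[:,:,::-1]);print(c.shape)
E
```

```text
(374, 737, 3)
```

View pics/crop1.png

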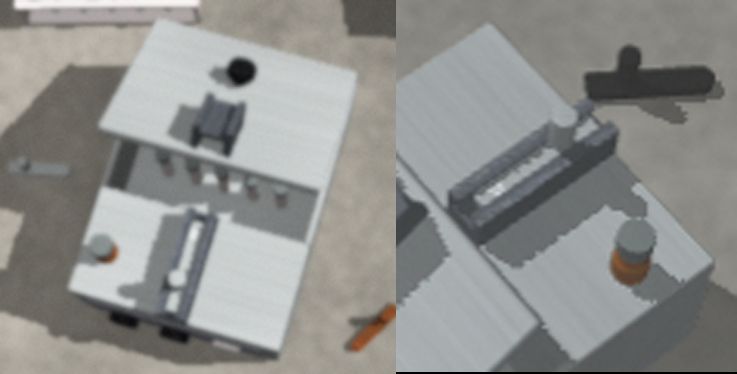

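The crop confirms it: the large steel bolt is in the channel with its knob at crop (178,278), which is top-view pixel (271,256). The loose steel look-alike at crop (40,167) is smaller. Next I'll measure.

```bash
python3 - <<'E'
from h import *
np.set_printoptions(precision=4,suppress=True)
t=pickle.load(open('top.pkl','rb'));s=pickle.load(open('scene.pkl','rb'))
C=lambda x,y:(x/2.2+190,y/2.2+130)
D=lambda x,y:((x-396)/3.1+335,y/3.1+210)
print('knob',cross(t,C(178,277),s,D(565,117)))
print('vial',cross(t,C(101,245),s,D(637,235)))
fr=onz(t,[C(69,289),C(277,353)],.12);print('front corners',fr)
hi=onz(t,[C(160,20),C(357,72)],.132);print('hinge corners',hi)
e=fr[0]-fr[1];print('yaw front',np.degrees(np.arctan2(-e[0],e[1])),np.linalg.norm(e))
e=hi[0]-hi[1];print('yaw hinge',np.degrees(np.arctan2(-e[0],e[1])))
ch=onz(t,[C(160,317),C(187,209),C(188,322),C(215,216)],.1505);print('channel corners',ch)
for a,b in((0,1),(2,3)):
    e=ch[b]-ch[a];print(np.degrees(np.arctan2(e[1],e[0])),np.linalg.norm(e))
# lid plane from both views' depth
P=[]
for im,poly in((t,[C(120,115),C(165,30),C(210,50),C(190,105),C(180,135)]),(t,[C(255,110),C(270,70),C(340,80),C(315,175),C(255,155)])):
    m=np.zeros((480,640),np.uint8);cv2.fillPoly(m,[np.int32(poly)],1);v,u=np.nonzero(m);P.append(bydepth(im,np.c_[u,v]))
P=np.vstack(P);c=np.median(P,0);
for _ in range(3):
    n=np.linalg.svd(P-P.mean(0),full_matrices=False)[2][2];n*=np.sign(n[2]);r=(P-P.mean(0))@n;P=P[abs(r)<2.5*r.std()+1e-4]
print('lid n',n,'tilt',np.arccos(n[2]),'azim of downhill',np.degrees(np.arctan2(n[1],n[0])),'c',P.mean(0),r.std())
for q in (C(104,128),C(320,188)): print('lid front corner depth',bydepth(t,[(q[0],q[1]-3)]))
E
```

```text
knob (array([0.5104, 0.1169, 0.1776]), np.float64(0.002917036584457248))
vial (array([0.5473, 0.1992, 0.1626]), np.float64(0.0013084653716845956))
front corners [[0.5071 0.2393 0.12  ]
 [0.4375 0.014  0.12  ]]
hinge corners [[ 0.8097  0.1445  0.132 ]
 [ 0.7474 -0.0754  0.132 ]]
yaw front -17.18228107124301 0.23573929938620028
yaw hinge -15.828004485279145
channel corners [[0.4728 0.1365 0.1505]
 [0.5885 0.1095 0.1505]
 [0.4675 0.107  0.1505]
 [0.5808 0.0795 0.1505]]
-13.16597234980666 0.11884084273184516
-13.651579411051939 0.11659872986704513
lid n [ 0.5074 -0.1455  0.8494] tilt 0.5560283053400354 azim of downhill -16.000322292073896 c [0.6968 0.0556 0.1842] 0.0015594198125191783
lid front corner depth [[0.6618 0.1878 0.2323]]
lid front corner depth [[ 0.5994 -0.0299  0.2286]]
```

The knob top comes out near (0.510, 0.117, 0.178). Chest yaw is about -16° and the lid is open about 0.56 rad. I'll lift and move over the chest with the tool's x axis along chest -x, for a close view.

Emit:
move_arm(
  deltas=[0, 0, 0, 0, 0, -5, 1, 0, 0, 0, 0, 0, -10, 1, 0, 0, -0.05, -2, -1, -15, 1, 0, 0, -0.1, -6, -2, -15.5, 1, 0, 0, -0.17, -10.5, -4, -15.5, 1, 0, 0, -0.17, -15, -5.5, -15.5, 1, 0, 0, -0.17, -19.5, -7, -15.5, 1, 0, 0, -0.17, -24, -8.5, -15.5, 1],
)

```text
time: 0.95
tool_pos: [0.4189, 0.3133, 0.3603]
ee_rot: [3.142, -0.0, 2.863]
wrist_force: [0.8, 1.1, -0.0]
width: 0.0335
finger_force: 0.0
```

```bash
cat >> h.py <<'E'
# chest frame estimate
import json,os
CH=json.load(open('ch.json')) if os.path.exists('ch.json') else dict(o=[.5972,.0909],yaw=-16.0)
def c2w(p):
    a=np.radians(CH['yaw']);c,s=np.cos(a),np.sin(a);return np.array([CH['o'][0]+c*p[0]-s*p[1],CH['o'][1]+s*p[0]+c*p[1],p[2]])
def w2c(p):
    a=np.radians(CH['yaw']);c,s=np.cos(a),np.sin(a);x,y=p[0]-CH['o'][0],p[1]-CH['o'][1];return np.array([c*x+s*y,-s*x+c*y,p[2]])
def delta(p):
    """tool-axis move (rotvec, cm) to chest point p (m), tool down, tool x = chest -x"""
    o=robot.get_obs();A=rot(o['ee_rot']);B=R.from_euler('xyz',[np.pi,0,np.pi+np.radians(CH['yaw'])]).as_matrix()
    return R.from_matrix(A.T@B).as_rotvec(),A.T@(c2w(p)-o['tool_pos'])*100
np.set_printoptions(precision=4,suppress=True)
E
python3 - <<'E'
from h import *
o=robot.get_obs();print(o['time'],o['tool_pos'],o['ee_rot'],o['wrist_force'],o['width'],w2c(o['tool_pos']));print(*delta([0,.03,.36]))
E
```

```text
0.95 [0.4189 0.3133 0.3603] [ 3.1416 -0.0002  2.8631] [ 0.8045  1.0689 -0.0079] 0.033518994781545824 [-0.2327  0.1647  0.3603]
[ 0.     -0.0002  0.0008] [-23.2568 -13.4845   0.0232]
```

Emit:
move_arm(
  deltas=[0, 0, 0, -4.3, -2.5, 0, 1, 0, 0, 0, -8.6, -5, 0, 1, 0, 0, 0, -12.9, -7.5, 0, 1, 0, 0, 0, -17, -9.9, 0, 1, 0, 0, 0, -20.5, -11.9, 0, 1, 0, 0, 0, -23.3, -13.5, 0, 1, 0, 0, 0, -23.3, -13.5, 0, 1, 0, 0, 0, -23.3, -13.5, 0, 1],
)

```text
time: 1.75
tool_pos: [0.605, 0.1205, 0.3594]
ee_rot: [-3.141, -0.002, 2.862]
wrist_force: [0.4, -0.2, -0.7]
width: 0.0005
finger_force: 0.0
```

```bash
python3 - <<'E'
from h import *
s=snap('wrist');pickle.dump(s,open('w1.pkl','wb'));save(s,'w1.png');print(s['obs']['tool_pos'],s['T'],s['obs']['wrist_force'])
E
```

```text
[0.605  0.1205 0.3594] [[ 0.2765 -0.9245 -0.2625  0.5288]
 [ 0.961   0.2662  0.0745  0.1431]
 [ 0.001  -0.2729  0.962   0.5387]
 [ 0.      0.      0.      1.    ]] [ 0.3969 -0.2211 -0.6736]
```

View pics/w1.png

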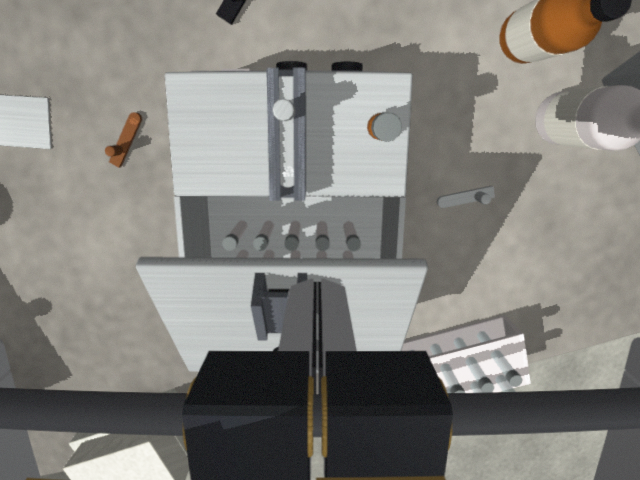

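The wrist view shows the front deck edge from (166,72) to (411,72) and the deck's rear edge from (174,195) to (406,195). The channel is between columns 267 and 305, the knob top is at (284,110) and the vial top at (387,125). The lid front edge runs from (138,260) to (426,263), and the closed fingers are in view.

```bash
python3 - <<'E'
from h import *
w=pickle.load(open('w1.pkl','rb'));t=pickle.load(open('top.pkl','rb'));s=pickle.load(open('scene.pkl','rb'))
g=cv2.cvtColor(w['image'],cv2.COLOR_RGB2GRAY)
c=cv2.HoughCircles(cv2.GaussianBlur(g[85:135,255:315],(3,3),0),cv2.HOUGH_GRADIENT,1,20,param1=100,param2=10,minRadius=7,maxRadius=14)
print('circ',c)
k=(284,110)
if c is not None: k=tuple(c[0,0,:2]+[255,85]);
C=lambda x,y:(x/2.2+190,y/2.2+130)
D=lambda x,y:((x-396)/3.1+335,y/3.1+210)
for n,(p,e) in dict(kt=cross(w,k,t,C(178,277)),ks=cross(w,k,s,D(565,117))).items(): print(n,p,e,w2c(p))
print('k@185',w2c(onz(w,[k],.185)[0]))
q=onz(w,[(166,72.5),(411,72.5),(174,195.5),(406,195.5)],.12);print([w2c(x) for x in q])
f=q[1]-q[0];b=q[3]-q[2];print('yaw',np.degrees(np.arctan2(-f[0],f[1])),np.degrees(np.arctan2(-b[0],b[1])),np.linalg.norm(f),np.linalg.norm(b))
# column edges of channel
for r in (85,95,140,150,160,170,180,190): 
    row=cv2.GaussianBlur(g,(3,3),0)[r,255:320].astype(int);d=np.diff(row);print(r,255+np.argmin(d[:25]),255+30+np.argmax(d[30:]),end=' | ')
ch=onz(w,[(267,68),(306,68),(269,200),(306,200)],.1505);print([w2c(x) for x in ch])
# lid angle: front edge corners & depth
print('deck depth z',[bydepth(w,[p])[0][2].round(4) for p in((200,150),(240,100),(380,170),(340,170))],'knob z',bydepth(w,[(284,110)])[0])
print('lid front',[w2c(bydepth(w,[p])[0]) for p in((150,270),(200,268),(400,270),(370,300))])
print('channel z',[bydepth(w,[p])[0][2].round(4) for p in((271,150),(302,150))])
E
```

```text
circ [[[27.5 24.5 10.6]]]
kt [0.5118 0.1171 0.1692] 0.0018208243611615468 [-0.0894  0.0016  0.1692]
ks [0.5117 0.1189 0.1811] 0.0005476280442609781 [-0.0899  0.0033  0.1811]
k@185 [-0.0897  0.0034  0.185 ]
[array([-0.127 , -0.1133,  0.12  ]), array([-0.126 ,  0.1218,  0.12  ]), array([-0.0072, -0.1155,  0.12  ]), array([-0.0067,  0.1231,  0.12  ])]
yaw -16.249663236551967 -16.11031952197102 0.2350816628678067 0.23858882600184791
85 266 306 | 95 266 305 | 140 267 306 | 150 267 306 | 160 267 285 | 170 268 285 | 180 268 285 | 190 268 292 | [array([-0.1262, -0.0123,  0.1505]), array([-0.126 ,  0.0221,  0.1505]), array([-0.0078, -0.0139,  0.1505]), array([-0.0077,  0.0213,  0.1505])]
deck depth z [np.float64(0.1197), np.float64(0.1195), np.float64(0.1205), np.float64(0.1201)] knob z [0.5127 0.12   0.1857]
lid front [array([ 0.0346, -0.1032,  0.2279]), array([ 0.032 , -0.0615,  0.23  ]), array([0.0336, 0.0975, 0.2307]), array([0.0696, 0.0777, 0.2081])]
channel z [np.float64(0.1499), np.float64(0.15)]
```

```bash
echo '{"o":[0.6002,0.0942],"yaw":-16.15}' > ch.json; python3 - <<'E'
from h import *
o=robot.get_obs();print(w2c(o['tool_pos']));print(*delta([.059,.06,.225]))
E
```

```text
[-0.0034  0.0272  0.3602]
[ 0.0002 -0.0011  0.0033] [-6.2658  3.257  13.5124]
```

Emit:
move_arm(
  deltas=[0, 0, 0, -3, 1.6, 2, 1, 0, 0, 0.003, -6.3, 3.3, 5, 1, 0, 0, 0.003, -6.3, 3.3, 8.5, 1, 0, 0, 0.003, -6.3, 3.3, 11.5, 1, 0, 0, 0.003, -6.3, 3.3, 12.7, 1, 0, 0, 0.003, -6.3, 3.3, 13.2, 1, 0, 0, 0.003, -6.3, 3.3, 13.5, 1, 0, 0, 0.003, -6.3, 3.3, 13.5, 1],
)

```text
time: 2.6
tool_pos: [0.6748, 0.1357, 0.228]
ee_rot: [3.14, 0.004, 2.86]
wrist_force: [0.3, 0.0, 0.6]
width: 0.0001
finger_force: 0.0
```

```bash
python3 - <<'E'
from h import *
o=robot.get_obs();print(w2c(o['tool_pos']));print(*delta([.030,.06,.135]))
E
```

```text
[0.0601 0.0607 0.228 ]
[0.0016 0.0036 0.0006] [ 3.0456 -0.0783  9.2909]
```

Emit:
move_arm(
  deltas=[0, 0, 0, 0, 0, 0.8, 1, 0, 0, 0, 0, 0, 1.6, 1, 0, 0, 0, 0.4, 0, 2.3, 1, 0, 0, 0, 0.9, 0, 3.0, 1, 0, 0, 0, 1.3, 0, 3.7, 1, 0, 0, 0, 1.7, 0, 4.4, 1, 0, 0, 0, 2.0, 0, 5.1, 1, 0, 0, 0, 2.3, 0, 5.8, 1],
)

```text
time: 3.4
tool_pos: [0.6521, 0.1416, 0.1668]
ee_rot: [-3.141, -0.0, 2.86]
wrist_force: [2.1, -0.4, 1.7]
width: 0.0001
finger_force: 1.3
```

```bash
python3 - <<'E'
from h import *
o=robot.get_obs();print(w2c(o['tool_pos']),o['wrist_force']);print(*delta([.030,.06,.135]))
E
```

```text
[0.0367 0.06   0.1668] [ 2.1115 -0.4302  1.7023]
[-0.0003 -0.0001 -0.    ] [0.6648 0.005  3.1771]
```

Emit:
move_arm(
  deltas=[0, 0, 0, 0.15, 0, 0.6, 1, 0, 0, 0, 0.3, 0, 1.2, 1, 0, 0, 0, 0.4, 0, 1.7, 1, 0, 0, 0, 0.5, 0, 2.2, 1, 0, 0, 0, 0.6, 0, 2.6, 1, 0, 0, 0, 0.6, 0, 2.9, 1, 0, 0, 0, 0.65, 0, 3.1, 1, 0, 0, 0, 0.65, 0, 3.2, 1],
)

```text
time: 4.2
tool_pos: [0.646, 0.1435, 0.1352]
ee_rot: [-3.141, -0.0, 2.86]
wrist_force: [1.2, -1.0, 1.9]
width: 0.0008
finger_force: 1.1
```

```bash
python3 - <<'E'
from h import *
o=robot.get_obs();print(w2c(o['tool_pos']),o['wrist_force']);print(*delta([.030,.06,.132]))
E
```

```text
[0.0303 0.0601 0.1352] [ 1.1912 -1.042   1.8971]
[-0.0002 -0.0005  0.0001] [ 0.0254 -0.0075  0.3243]
```

Emit:
move_arm(
  deltas=[0, 0, 0, 0, 0, 0.1, 1, 0, 0, 0, 0, 0, 0.2, 1, 0, 0, 0, 0, 0, 0.3, 1, 0, 0, 0, 0, 0, 0.35, 1, 0, 0, 0, 0, 0, 0.35, 1],
)

```text
time: 4.7
tool_pos: [0.6458, 0.1435, 0.1323]
ee_rot: [-3.141, -0.001, 2.86]
wrist_force: [-1.9, -1.2, 4.3]
width: 0.0011
finger_force: 2.0
```

Emit:
move_arm(
  deltas=[0, 0, 0, 0, 0, 0.05, 1, 0, 0, 0, 0, 0, 0.1, 1, 0, 0, 0, 0, 0, 0.15, 1, 0, 0, 0, 0, 0, 0.15, 1],
)

```text
time: 5.1
tool_pos: [0.6458, 0.1435, 0.1323]
ee_rot: [3.141, 0.0, 2.86]
wrist_force: [-3.3, -1.1, 8.2]
width: 0.0003
finger_force: 4.1
```

The finger stopped at z = 0.1323 while the force rose to 8 N, so the lid is shut. I'll lift and look again from over the deck.

Emit:
move_arm(
  deltas=[0, 0, 0, 0, 0, -3, 1, 0, 0, 0, 0, 0, -7, 1, 0, 0, 0, 2, -1, -11, 1, 0, 0, 0, 5.5, -3.5, -15, 1, 0, 0, 0, 9, -6, -18, 1, 0, 0, 0, 10, -6, -20, 1, 0, 0, 0, 10, -6, -20, 1, 0, 0, 0, 10, -6, -20, 1],
)

```text
time: 5.9
tool_pos: [0.534, 0.114, 0.3301]
ee_rot: [3.141, 0.001, 2.86]
wrist_force: [0.6, 0.6, -0.9]
width: 0.0005
finger_force: 0.0
```

```bash
python3 - <<'E'
from h import *
s=snap('wrist');pickle.dump(s,open('w2.pkl','wb'));save(s,'w2.png');print(w2c(s['obs']['tool_pos']),s['obs']['wrist_force'])
E
```

```text
[-0.0691  0.0006  0.3301] [ 0.5786  0.5702 -0.9328]
```

View pics/w2.png

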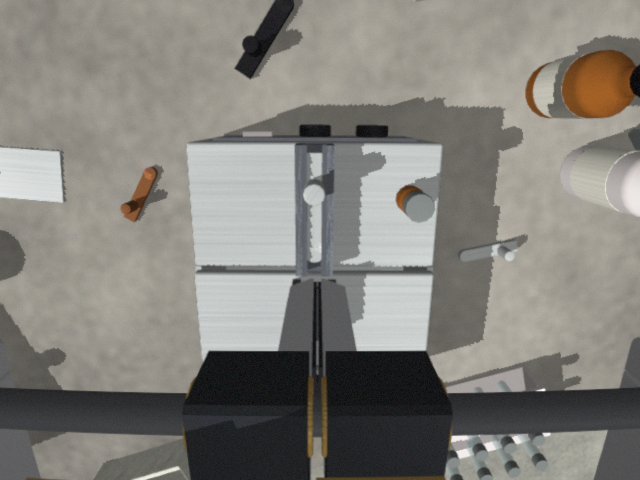

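The lid now lies flat, with its front edge at row 270 meeting the deck. The knob top is at (314,190), the channel is between columns 296 and 334, and the vial stands undisturbed at (415,205).

```bash
python3 - <<'E'
from h import *
w=pickle.load(open('w2.pkl','rb'));w1=pickle.load(open('w1.pkl','rb'))
g=cv2.cvtColor(w['image'],cv2.COLOR_RGB2GRAY)
c=cv2.HoughCircles(cv2.GaussianBlur(g[165:215,290:340],(3,3),0),cv2.HOUGH_GRADIENT,1,20,param1=100,param2=10,minRadius=7,maxRadius=14)
k=c[0,0,:2]+[290,165];print(k)
p,e=cross(w,k,w1,(282.7,109.7));print(w2c(p),e,'@185',w2c(onz(w,[k],.185)[0]))
print([w2c(x) for x in onz(w,[(188,143),(441,143),(194,268),(436,268)],.12)])
print('channel',[w2c(x) for x in onz(w,[(296,143),(334,143)],.1505)])
print('lid z',[bydepth(w,[q])[0][2].round(4) for q in((230,290),(400,290),(230,330),(400,330))],'deck',[bydepth(w,[q])[0][2].round(4) for q in((230,230),(400,240))])
print('to start',*delta([-.128,-.001,.20]))
E
```

```text
[313.5 194.5]
[-0.0915 -0.0009  0.1826] 0.00013789465257147006 @185 [-0.0919 -0.001   0.185 ]
[array([-0.129 , -0.1175,  0.12  ]), array([-0.129 ,  0.1169,  0.12  ]), array([-0.0061, -0.1216,  0.12  ]), array([-0.006 ,  0.1217,  0.12  ])]
channel [array([-0.1301, -0.0159,  0.1505]), array([-0.1301,  0.0163,  0.1505])]
lid z [np.float64(0.1319), np.float64(0.1322), np.float64(0.1321), np.float64(0.5092)] deck [np.float64(0.1207), np.float64(0.1201)]
to start [-0.0005 -0.002   0.0003] [ 5.8593 -0.1388 12.8429]
```

Emit:
move_arm(
  deltas=[0, 0, 0, 3, 0, 3, 1, 0, 0, 0, 5.9, -0.1, 6, 1, 0, 0, 0, 5.9, -0.1, 9.5, 1, 0, 0, 0, 5.9, -0.1, 12.5, 1, 0, 0, 0, 5.9, -0.1, 15, 1, 0, 0, 0, 5.9, -0.1, 16.3, 1, 0, 0, 0, 5.9, -0.1, 16.5, 1, 0, 0, 0, 5.9, -0.1, 16.5, 1],
)

```text
time: 6.75
tool_pos: [0.4767, 0.1292, 0.1648]
ee_rot: [-3.141, -0.001, 2.86]
wrist_force: [0.1, -0.2, 0.7]
width: 0.0006
finger_force: 0.0
```

```bash
python3 - <<'E'
from h import *
o=robot.get_obs();print(w2c(o['tool_pos']),o['wrist_force']);print(*delta([-.112,-.001,.163]))
E
```

```text
[-0.1284 -0.0008  0.1648] [ 0.0808 -0.1667  0.7115]
[-0.0005 -0.0014  0.0001] [-1.6384 -0.0245  0.1739]
```

Now I'll advance to contact, then carry the knob part of the minimum travel of about 34 mm. The first part is 20 mm to make contact, plus about 8 mm.

Emit:
move_arm(
  deltas=[0, 0, 0, -0.8, 0, 0.1, 1, 0, 0, 0, -1.4, 0, 0.1, 1, 0, 0, 0, -1.7, 0, 0.1, 1, 0, 0, 0, -2.0, 0, 0.1, 1, 0, 0, 0, -2.2, 0, 0.1, 1, 0, 0, 0, -2.4, 0, 0.1, 1, 0, 0, 0, -2.6, 0, 0.1, 1, 0, 0, 0, -2.8, 0, 0.1, 1],
)

```text
time: 7.55
tool_pos: [0.5034, 0.1214, 0.1646]
ee_rot: [3.141, 0.0, 2.86]
wrist_force: [-1.6, 1.1, 0.2]
width: 0.0004
finger_force: 0.8
```

```bash
cat > st.py <<'E'
from h import *
o=robot.get_obs();a=np.radians(CH['yaw']);f=o['wrist_force'];print('chest',w2c(o['tool_pos']),'Fx',f[0]*np.cos(a)+f[1]*np.sin(a),'F',f)
E
python3 st.py
```

```text
chest [-0.1005 -0.0008  0.1646] Fx -1.7887565417722444 F [-1.5536  1.0659  0.1987]
```

Emit:
move_arm(
  deltas=[0, 0, 0, -0.2, 0, 0, 1, 0, 0, 0, -0.4, 0, 0, 1, 0, 0, 0, -0.6, 0, 0, 1, 0, 0, 0, -0.8, 0, 0, 1, 0, 0, 0, -1.0, 0, 0, 1, 0, 0, 0, -1.2, 0, 0, 1, 0, 0, 0, -1.4, 0, 0, 1, 0, 0, 0, -1.5, 0, 0, 1],
)

```text
time: 8.35
tool_pos: [0.518, 0.1171, 0.1645]
ee_rot: [3.142, 0.0, 2.86]
wrist_force: [-2.1, 0.3, 0.3]
width: 0.0005
finger_force: 0.8
```

```bash
python3 st.py
```

```text
chest [-0.0853 -0.0009  0.1645] Fx -2.1192606352319 F [-2.1123  0.3248  0.2978]
```

Emit:
move_arm(
  deltas=[0, 0, 0, -0.05, 0, 0, 1, 0, 0, 0, -0.1, 0, 0, 1, 0, 0, 0, -0.15, 0, 0, 1, 0, 0, 0, -0.2, 0, 0, 1, 0, 0, 0, -0.25, 0, 0, 1, 0, 0, 0, -0.3, 0, 0, 1, 0, 0, 0, -0.35, 0, 0, 1, 0, 0, 0, -0.4, 0, 0, 1],
)

```text
time: 9.15
tool_pos: [0.5217, 0.1161, 0.1645]
ee_rot: [3.142, -0.0, 2.86]
wrist_force: [-1.0, 0.2, -0.5]
width: 0.0005
finger_force: 0.7
```

Emit:
move_arm(
  deltas=[0, 0, 0, -0.05, 0, 0, 1, 0, 0, 0, -0.1, 0, 0, 1, 0, 0, 0, -0.15, 0, 0, 1, 0, 0, 0, -0.2, 0, 0, 1, 0, 0, 0, -0.25, 0, 0, 1, 0, 0, 0, -0.3, 0, 0, 1],
)

```text
time: 9.75
tool_pos: [0.5246, 0.1152, 0.1645]
ee_rot: [3.142, 0.0, 2.86]
wrist_force: [-1.9, 0.9, 2.1]
width: 0.0009
finger_force: 0.7
```

Emit:
move_arm(
  deltas=[0, 0, 0, -0.05, 0, 0, 1, 0, 0, 0, -0.1, 0, 0, 1, 0, 0, 0, -0.15, 0, 0, 1, 0, 0, 0, -0.2, 0, 0, 1, 0, 0, 0, -0.25, 0, 0, 1, 0, 0, 0, -0.3, 0, 0, 1],
)

```text
time: 10.35
tool_pos: [0.5274, 0.1144, 0.1645]
ee_rot: [3.142, 0.0, 2.86]
wrist_force: [-1.5, -0.0, 1.1]
width: 0.0
finger_force: 0.6
```

Emit:
move_arm(
  deltas=[0, 0, 0, -0.05, 0, 0, 1, 0, 0, 0, -0.1, 0, 0, 1, 0, 0, 0, -0.15, 0, 0, 1, 0, 0, 0, -0.2, 0, 0, 1, 0, 0, 0, -0.25, 0, 0, 1, 0, 0, 0, -0.3, 0, 0, 1],
)

```text
time: 10.95
tool_pos: [0.5303, 0.1136, 0.1645]
ee_rot: [3.142, 0.0, 2.86]
wrist_force: [-0.6, 0.5, 0.7]
width: 0.0005
finger_force: 0.6
```

Emit:
move_arm(
  deltas=[0, 0, 0, -0.05, 0, 0, 1, 0, 0, 0, -0.1, 0, 0, 1, 0, 0, 0, -0.15, 0, 0, 1, 0, 0, 0, -0.2, 0, 0, 1, 0, 0, 0, -0.25, 0, 0, 1, 0, 0, 0, -0.3, 0, 0, 1],
)

```text
time: 11.55
tool_pos: [0.5332, 0.1127, 0.1645]
ee_rot: [3.142, -0.0, 2.86]
wrist_force: [-0.6, 0.1, 0.3]
width: 0.0008
finger_force: 0.6
```

Emit:
move_arm(
  deltas=[0, 0, 0, -0.05, 0, 0, 1, 0, 0, 0, -0.1, 0, 0, 1, 0, 0, 0, -0.15, 0, 0, 1, 0, 0, 0, -0.2, 0, 0, 1, 0, 0, 0, -0.25, 0, 0, 1, 0, 0, 0, -0.3, 0, 0, 1],
)

```text
time: 12.15
tool_pos: [0.5357, 0.112, 0.1645]
ee_rot: [3.142, -0.001, 2.86]
wrist_force: [-2.6, 0.8, 0.6]
width: 0.0006
finger_force: 1.4
```

Emit:
move_arm(
  deltas=[0, 0, 0, -0.05, 0, 0, 1, 0, 0, 0, -0.1, 0, 0, 1, 0, 0, 0, -0.15, 0, 0, 1, 0, 0, 0, -0.15, 0, 0, 1],
)

```text
time: 12.55
tool_pos: [0.536, 0.1119, 0.1645]
ee_rot: [-3.141, -0.004, 2.86]
wrist_force: [-7.3, 2.4, 3.0]
width: 0.0006
finger_force: 3.3
```

Emit:
move_arm(
  deltas=[0, 0, 0, -0.05, 0, 0, 1, 0, 0, 0, -0.1, 0, 0, 1, 0, 0, 0, -0.1, 0, 0, 1],
)

```text
time: 12.85
tool_pos: [0.5361, 0.1119, 0.1646]
ee_rot: [-3.141, -0.005, 2.861]
wrist_force: [-8.9, 2.2, 4.8]
width: 0.0006
finger_force: 4.4
```

```bash
python3 st.py
```

```text
chest [-0.0665 -0.0008  0.1646] Fx -9.166733079266534 F [-8.9027  2.2124  4.7749]
```

Emit:
move_arm(
  deltas=[0, 0, 0, -0.05, 0, 0, 1, 0, 0, 0, -0.1, 0, 0, 1, 0, 0, 0, -0.1, 0, 0, 1, 0, 0, 0, -0.1, 0, 0, 1],
)

```text
time: 13.25
tool_pos: [0.5362, 0.112, 0.1646]
ee_rot: [-3.141, -0.007, 2.861]
wrist_force: [-10.3, 2.6, 5.0]
width: 0.0004
finger_force: 5.4
```

The push rises while the position stays fixed, so this is the stop. I'll back straight off, lift clear and check.

Emit:
move_arm(
  deltas=[0, 0, 0, 0.4, 0, 0, 1, 0, 0, 0, 1.2, 0, 0, 1, 0, 0, 0, 2.5, 0, 0, 1, 0, 0, 0, 3, 0, -2, 1, 0, 0, 0, 3, 0, -6, 1, 0, 0, 0, 2, 0, -11, 1, 0, 0, 0, 0, 0, -16, 1, 0, 0, 0, 0, 0, -17, 1],
)

```text
time: 14.05
tool_pos: [0.5414, 0.1107, 0.3405]
ee_rot: [3.138, 0.01, 2.859]
wrist_force: [-0.9, -0.3, 0.7]
width: 0.0003
finger_force: 0.0
```

```bash
python3 st.py; python3 - <<'E'
from h import *
w=snap('wrist');save(w,'w3.png');w2=pickle.load(open('w2.pkl','rb'))
print('lid z',[bydepth(w,[q])[0][2].round(4) for q in((230,290),(400,290),(230,330))])
t=snap('top');c=np.hstack([w['image'][90:330,170:490],t['image'][130:310,160:400].repeat(1,0)[:,:240] if 0 else cv2.resize(t['image'][130:310,160:400],(320,240))])
cv2.imwrite('pics/fin.png',cv2.resize(c,(800,300))[:,:,::-1])
E
```

```text
chest [-0.0611 -0.0006  0.3405] Fx -0.7525060184705898 F [-0.8669 -0.2882  0.7049]
lid z [np.float64(0.1313), np.float64(0.1318), np.float64(0.1328)]
```

View pics/fin.png

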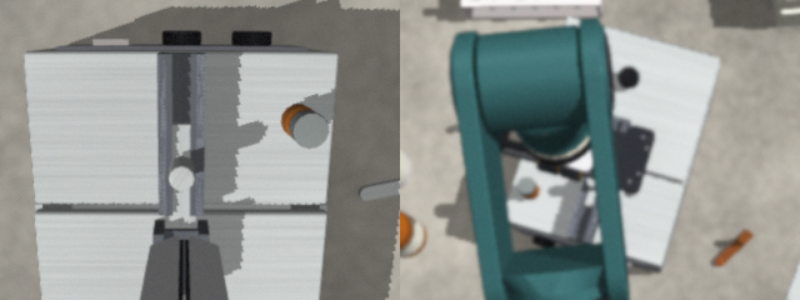

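The final view shows the bolt in the keeper with its knob at crop (181,178). The lid is flat, and the vial is unmoved at crop (308,125). I'll check the knob position numerically and hand in.

```bash
python3 - <<'E'
from h import *
w=snap('wrist');g=cv2.cvtColor(w['image'],cv2.COLOR_RGB2GRAY)
c=cv2.HoughCircles(cv2.GaussianBlur(g[208:258,290:340],(3,3),0),cv2.HOUGH_GRADIENT,1,20,param1=100,param2=10,minRadius=7,maxRadius=14)
k=c[0,0,:2]+[290,208];x=w2c(onz(w,[k],.183)[0]);print(k,x)
if -.054<x[0]<-.045: print(robot.close_job())
E
```

```text
[314.5 235.5] [-0.0474 -0.0011  0.183 ]
the job is handed in; nothing more can be done
None
```

The lid is shut and the bolt is about 21 mm into the keeper, against its stop. I felt the stop at about 10 N, lifted the arm clear and handed the job in at about 14 s; the vial and nearby things looked unmoved in the last pictures.

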